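Check-weigh a glass jar and pack it in its carton

ROBOT

A 6-joint arm with a two-finger parallel gripper is mounted at the origin on the work surface. World frame = base frame: x ahead of the robot, y to its left, z up, the work surface at z = 0. Lengths are in mm, angles in rad, forces in N, time in s.
With the tool pointing down it reaches from about 300 to 775 mm from the base axis. Payload 14.6 kg.
Tool frame: the origin (TCP) lies midway between the tips of the shut fingers; the grasp point (between the pads) lies 19 mm behind it (manip.grasp_offset is the distance from the TCP to the grasp point, in mm); z points along the fingers, y is the line along which they close (so a half turn about z gives the same grasp; the last joint's range is limited). The gripper opens to 94 mm and grips with 3 to 60 N. Pads are 16 mm wide; open, the fingers measure 119 mm over their backs; the gripper's body (75 mm by 177 mm) begins 78 mm behind the grasp point.
Start: joints at [1.118, 0.3, 1.521, -0, 1.321, -0.067], TCP at [206.962, 509.565, 205.446] pointing down, gripper open.
Joint ranges: [-3.03, 3.03], [-0.79, 2.21], [0.23, 2.52], [-1.04, 4.18], [0, 3.07], [-2.55, 2.55]. Speed limits (rad/s): [2.22, 2.22, 2.57, 3.14, 3.14, 3.14].

INTERFACE

Orientations are given as [roll, pitch, yaw] about the fixed x, y, z axes, in that order (R = Rz(yaw) Ry(pitch) Rx(roll)).
In Python, from cell import manip, viewer gives the robot as it stands. The module is installed in compiled form; this text tells all that it offers.
- The arm moves only by the tool move_arm, never from a script. Its argument "moves" is a list of rows, each a list of 4 numbers: the shift along the tool's x, y, z in m, then the turn about the tool's z in rad. A call has 1 to 12 rows; each row is the pose to reach, as a shift and turn from the pose commanded when the call began, along the tool's axes at that moment; what a row does not reach only later rows make up. A row lasts 1/10 s, in which the tool goes at most 50 mm and 8.59 degrees, less where a joint would pass 70% of its speed; a pose out of reach is approached as far as the arm can. A call with a gripper value outside its range is refused whole. "jaw" is the finger opening in m, from 0 to 0.094, set as the call begins (left out, the last holds). The fingers move at their own pace and stop on an object; "squeeze" is the grip in N (left out, the last holds). Time passes only in rows, so rows that repeat a pose let the fingers close. It gives the time, the measured TCP pose, the force, the opening and the grip force at its end, in the units of the state.
- manip.read_state(): the state, without advancing time (a new reading comes with each control period).
- viewer.camera(name): name is "scene" or "top" or "wrist"; returns a dict with "frame" (400x640x3 uint8, blue, green, red), "z_map" (400x640 float32, mm along the optical axis (not along the pixel's ray), 0 where there is no reading), "fx", "fy", "cx", "cy" (pixels), "origin" and "orientation" of the camera in the world. Camera axes: x right, y down, z forward; pixel columns grow to the right and rows downward; lengths in mm; the calibration is good to about 2 mm. A picture is of the moment at which its call begins.
- manip.sign_off(): hands the job in; it is judged then, once.
The state is a dict: "clock": time; "joints": joint angles; "qd": joint speeds; "effort": joint torques, N m; "eef_pos": TCP position; "eef_rot": TCP orientation; "wrist_force": force on the tool from outside, world axes, zero at the start; "moment": the same for the moment, N m; "finger_gap": finger opening in mm; "finger_force": force on a finger pad.
Only numpy, scipy, OpenCV 4.12 (cv2) and the standard library are available. Lean on these libraries where they do the work, as an engineer would, in place of code of your own. Each camera call takes 0.05 s, during which the arm holds its last target. There are 200 camera calls.

TASK

Lift the flat rectangular amber jar out of the wooden rack and stand it on the balance pan, letting go of it there; then take it again the way that lets it and your fingers into the open carton, stand it in the cardboard cradle inside, and fold down the carton's narrow flap and then its wide flap. The glass is thin: grip it lightly (under 35 N a finger), set it down softly (under 15 N), keep it upright and push the flaps gently (under 12 N). Leave the other jar, the bottles, tub, paper box and cup where they are.

Things in the scene. Friction and masses are not known exactly. Their poses are not given: they have to be found in the camera images.
- jar: rectangular amber glass jar, flat black lid, paper label, about 0.2 kg; 58 long (x) x 34 thick (y) x 74 high (z, up); glass 64 high, lid the top 10 and 1.5 narrower all round. Origin: centre of its underside. Starts upright in one of the rack's two places, long side along the rack, 6 above the table; the other place holds a round jar.
- rack: fixed wooden trough, 230 long (x) x 60 wide x 74 high, open above; floor 6, two long walls 5 thick, 50 between them; ends only 16 high lips. Origin: centre of its underside. Places 55 either side of it along x. No room for fingers beside the jar's thin sides: take the jar there by its 58 length. Rack and carton stand on either side of the balance, which is which varies.
- pan (a point): centre of the top face of the balance's round steel pan (144 dia, 64 above the table when empty; it is sprung and sinks up to 6, fully at about 10 N). Its z is up, x points from the balance's display (front, nearer the robot) to its back. The grey balance is fixed, 200 x 180, housing 52 high, the pan's centre 25 behind the middle of the housing.
- carton: fixed open cardboard carton, 140 long (x) x 80 (y) x 92 high; walls 3. Origin: centre of its underside. Two ribs (tops 28 above the table) leave a central cradle 48 in x, 74 in y with a sprung floor pad, top 12 above the table, that sinks up to 4: the jar fits only with its 34 thickness along x. Side walls leave no room for fingers beside its 58 length; along x there is room above the ribs.
- narrow_flap (a joint): angle of the narrow flap: 50 from hinge to edge, 80 wide, 3 thick. Hinge line along the carton's y at its x = -70, 93.5 above the table (flap's middle plane). 0 = closed, level, pointing inwards; 1.57 = upright; more = leaning outwards (to 2.5). It stays where it is left.
- wide_flap (a joint): angle of the wide flap: 95 from hinge to edge, 80 wide, 3 thick. Hinge line along the carton's y at its x = +70, 96.5 above the table (flap's middle plane). 0 = closed, level, over the narrow flap's edge; 1.57 = upright; more = leaning outwards (to 2.5). It stays where it is left.
- round_jar: a round amber glass jar (bystander), 42 dia x 64 high, black lid, standing in the other place of the rack; origin: centre of its underside
- bottle_a: a round amber bottle (bystander), 44 dia x 105 high, standing beyond the balance; origin: centre of its underside
- bottle_b: a small round amber bottle (bystander), 32 dia x 70 high, standing nearer the robot than the balance; origin: centre of its underside
- tub: a white plastic tub (bystander), 84 dia x 95 high, standing beyond the balance; origin: centre of its underside
- pill_box: a flat paper box (bystander), 85 x 45 x 22, lying nearer the robot than the balance; origin: centre of its underside
- beaker: a white cup (bystander), 60 dia at the rim x 75 high, beyond the balance; origin: centre of its underside
- balance: the grey laboratory balance as a whole; origin: centre of its underside, axes as the pan's

How it is judged (in metres and radians):
On the way, in this order (a step that is already met when the one before it is completed fails the run):
1. the rectangular jar stands upright on the balance pan, within 45 mm of its centre, released and still for 0.4 s (horizontal distance between jar and pan below 0.045 m and z of jar in the frame of pan between -0.008 and 0.004 m and angle between jar's own z axis and vertical below 0.1 rad and contact force between the fingers and jar below 0.1 N and linear speed of jar below 0.02 m/s), for 0.4 s.
2. the jar stands upright on the pad in the carton's cradle, down between the ribs, released and still (x of jar in the frame of carton between -0.012 and 0.012 m and y of jar in the frame of carton between -0.012 and 0.012 m and z of jar in the frame of carton between 0.004 and 0.016 m and angle between jar's own z axis and vertical below 0.1 rad and contact force between the fingers and jar below 0.1 N and linear speed of jar below 0.02 m/s), for 0.3 s.
3. with the jar in the carton, the narrow flap is folded down first, to within 0.12 rad of level, the wide flap still open (more than 0.8 rad) (x of jar in the frame of carton between -0.012 and 0.012 m and y of jar in the frame of carton between -0.012 and 0.012 m and z of jar in the frame of carton between 0.004 and 0.016 m and angle between jar's own z axis and vertical below 0.1 rad and value of joint narrow_flap below 0.12 rad and value of joint wide_flap above 0.8 rad), for 0.2 s.
4. the wide flap is folded down over it, to within 0.12 rad of level (value of joint each of narrow_flap, wide_flap below 0.12 rad), for 0.2 s.
At the end, for the whole second after the job is handed in: The jar stands upright (within 0.1 rad) and still on the pad in the carton's cradle, within 12 mm of its middle each way, both flaps lie within 0.12 rad of level, and the robot touches nothing (all of step 4 and x of jar in the frame of carton between -0.012 and 0.012 m and y of jar in the frame of carton between -0.012 and 0.012 m and z of jar in the frame of carton between 0.004 and 0.016 m and angle between jar's own z axis and vertical below 0.1 rad and linear speed of jar below 0.02 m/s and contact force between each of the arm, the fingers and anything else below 0.1 N).
It fails at once if the jar is squeezed: the fingers' contact forces on it together reach 70 N (35 N a finger) (contact force between the fingers and jar above 70 N).
It fails at once if the jar is set down hard or dropped: more than 15 N between it and the balance or the carton (contact force between jar and balance above 15 N or contact force between jar and carton above 15 N).
It fails at once if a flap or the carton is pushed with more than 12 N by the robot (contact force between any of the fingers, the arm and carton above 12 N).
It fails at once if the jar is tipped more than 0.35 rad (20 degrees) (angle between jar's own z axis and vertical above 0.35 rad).
It fails at once if a bystander (round jar, bottles, tub, paper box or cup) is moved by more than 15 mm (distance of any of round_jar, bottle_a, bottle_b, tub, pill_box, beaker from where it was at the start of the episode above 0.015 m).
It also fails if it takes over 72 s, if anything falls off the work surface, if the arm or the gripper's body presses on something with over 40 N, if the wrist force passes 120 N, or if a joint passes its speed limit or range.

## Working session

There is one attempt and no reset: what is moved stays moved. The work goes in short steps, Python scripts to look and compute and a tool call to move; the robot and the scene stay as the last step left them, time stands still between calls to the robot, and variables do not carry over. Pictures are saved under pics/ and viewed, at most 10 in all, crops included, and the job is handed in when it is done.

Besides the shell and the picture viewer there is one more tool, called as name(argument=value, ...) on one line, values as JSON. move_arm: Moves the arm, as the interface text tells. Its arguments: {"type":"object","properties":{"moves":{"type":"array"},"jaw":{"type":"number"},"squeeze":{"type":"number"}},"required":["moves"]}

```bash
mkdir -p pics; cat > h.py <<'E'
import numpy as np, cv2
from cell import manip, viewer
from scipy.spatial.transform import Rotation as R
def rot(o):
    o=np.array(o,float)
    return o if o.shape==(3,3) else R.from_euler('xyz',o).as_matrix()
def shot(name,fn=None):
    c=viewer.camera(name)
    if fn: cv2.imwrite('pics/'+fn,c['frame'])
    np.save('pics/'+name+'.npy',c,allow_pickle=True)
    return c
def load(name): return np.load('pics/'+name+'.npy',allow_pickle=True).item()
def cloud(c):
    z=c['z_map'];v,u=np.mgrid[:z.shape[0],:z.shape[1]]
    p=np.stack([(u-c['cx'])/c['fx']*z,(v-c['cy'])/c['fy']*z,z],-1)
    w=p@rot(c['orientation']).T+np.array(c['origin'])
    w[z<=0]=np.nan
    return w
E
python3 - <<'E'
from h import *
a=shot('top','top.png');b=shot('scene','scene.png')
for c in (a,b): print(c['origin'],c['orientation'],c['fx'],c['cx'],c['cy'])
print(manip.read_state())
E
```

```text
[ 407.15740214   10.71302621 1069.15721787] [-2.96744204 -0.01315641 -1.57616753] 425.06894635185324 319.04876442110617 201.23968625752804
[1010.03108163  562.73453548  659.78892718] [-2.25703734 -0.02071609  2.48588543] 386.46716648594884 319.94536062666486 201.43898372855566
{'clock': 0.1, 'joints': array([ 1.11839182e+00,  3.00392713e-01,  1.52148305e+00,  1.06947991e-05,
        1.32071012e+00, -6.66061531e-02]), 'qd': array([-0.00098979, -0.00387085, -0.00218722, -0.00079956, -0.00185573,
        0.00100205]), 'effort': array([ 2.42863942e-03, -5.32637036e+01, -3.53289127e+01,  7.10079493e-02,
        2.34062446e-02, -4.27278053e-06]), 'eef_pos': array([206.86986748, 509.37154077, 204.97080096]), 'eef_rot': array([-3.14060232e+00, -7.64425679e-05,  2.75579161e+00]), 'wrist_force': array([ 0.39214799, -0.30027554,  0.01957548]), 'moment': array([ 0.05807691, -0.03055099,  0.03219618]), 'finger_force': 0.0, 'finger_gap': 94.29641121133271}
```

View pics/top.png

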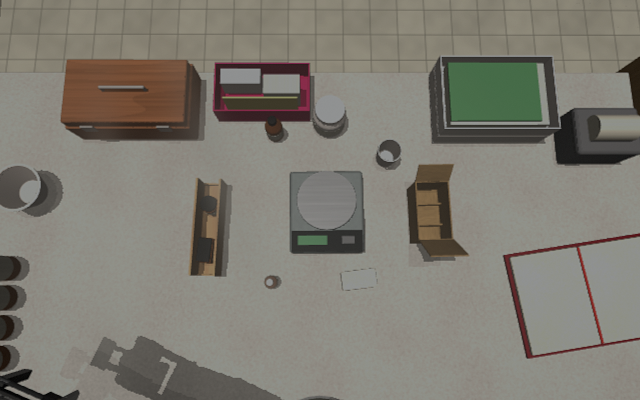

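View pics/scene.png

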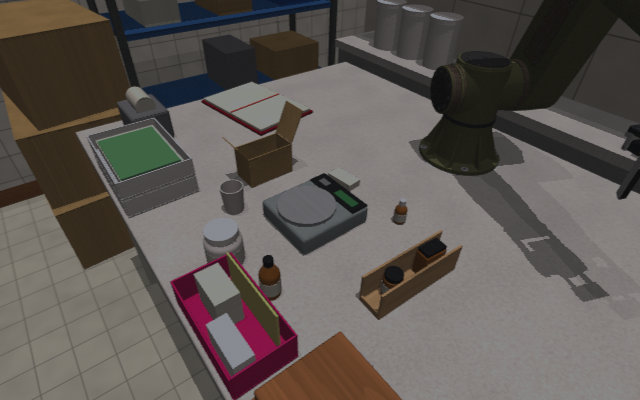

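The top view shows the rack at left with the rectangular jar's lid at about (205,250) and the round jar's at (210,203). The pan is at (327,200), and the carton at (430,210) has the flap near the robot at (445,247) and the far one at (435,172). The scene view agrees: the tall flap is at (289,122).

```bash
python3 - <<'E'
from h import *
for n in ('top','scene'):
    c=load(n);w=cloud(c);g=c['frame'].astype(int)
    print('==',n)
    def reg(name,m):
        p=w[m]; 
        if len(p)<5: print(name,len(p));return
        p=p[:,:2].astype(np.float32); r=cv2.minAreaRect(p); 
        print(name,len(p),'z',np.round(np.nanpercentile(w[m][:,2],[5,50,95]),1),'mean',np.round(p.mean(0),1),'rect',np.round(r[0],1),np.round(r[1],1),round(r[2],1))
    dark=g.max(-1)<60
    X,Y,Z=w[...,0],w[...,1],w[...,2]
    fin=np.isfinite(Z)
    rackbox=fin&(abs(Y-270)<80)&(X>200)&(X<520)
    reg('rack top',rackbox&(Z>68)&(Z<79)&~dark)
    reg('dark lids hi',rackbox&dark&(Z>76.5))
    m=rackbox&dark&(Z>60)
    nl,lab,st,_=cv2.connectedComponentsWithStats(m.astype(np.uint8))
    for i in range(1,nl):
        if st[i,4]>15: reg('lid%d'%i,lab==i)
    reg('pan',fin&(abs(Y)<110)&(X>300)&(X<560)&(Z>59)&(Z<69))
    reg('balance',fin&(abs(Y)<130)&(X>270)&(X<560)&(Z>40)&(Z<70))
    cb=fin&(Y<-160)&(Y>-370)&(X>250)&(X<560)
    reg('carton low+walls',cb&(Z>5)&(Z<88))
    reg('carton rim',cb&(Z>86)&(Z<97))
    reg('flap>105',cb&(Z>103))
    reg('ribs',cb&(Z>23)&(Z<33)&(abs(Y+270)<60))
E
```

```text
== top
rack top 268 z [70.  74.1 77.1] mean [464.5 263.2] rect [465.3 266.3] [ 61.  110.8] 87.7
dark lids hi 312 z [77.9 80.3 83.4] mean [468.5 263.5] rect [468.3 263.6] [30.9 55.1] 87.3
lid1 76 z [60.5 66.4 73.8] mean [465.8 291.3] rect [465.9 291.2] [  2.1 105.4] 88.6
lid3 344 z [68.5 80.1 83.2] mean [468.1 262.3] rect [469.3 262.6] [32.7 56.1] 84.3
lid4 39 z [60.3 65.8 71.3] mean [449.5 236.7] rect [449.1 236.6] [ 1.4 76.8] 88.0
pan 888 z [59.3 64.2 67.3] mean [532.  -18.9] rect [498.5  22.9] [126.9 250.6] 25.5
balance 3162 z [47.9 56.  66.4] mean [506.8 -16.9] rect [497.1  16.7] [151.  280.8] 21.5
carton low+walls 1031 z [ 5.3 17.2 80.9] mean [ 514.3 -273.5] rect [ 409.8 -265.4] [300.3 206.5] 0.3
carton rim 150 z [87.2 92.7 96.2] mean [ 519.9 -271.9] rect [ 523.4 -272. ] [70.3 82.3] 2.0
flap>105 618 z [107.5 149.5 183.4] mean [ 465.  -271.3] rect [ 466.5 -272.1] [81.1 40. ] 89.7
ribs 102 z [24.6 28.4 32. ] mean [ 528.  -274.9] rect [ 524.4 -270.5] [71.1 79. ] 1.1
== scene
rack top 292 z [68.7 73.  75. ] mean [467.1 268.8] rect [464.9 266.3] [ 62.7 110.7] 88.9
dark lids hi 287 z [77.4 79.3 81.1] mean [471.  264.6] rect [469.7 264.6] [31.  55.6] 84.3
lid1 475 z [61.8 78.1 80.8] mean [475.3 263.4] rect [470.3 260.7] [ 42.2 100.9] 88.0
lid2 62 z [60.7 65.3 69.6] mean [483.3 295.5] rect [478.4 295.6] [ 2.2 83. ] 88.3
pan 439 z [61.3 63.6 65.4] mean [539.3 -17.4] rect [500.6  23.3] [122.6 251.5] 27.2
balance 1770 z [45.5 55.  64.6] mean [505.3   2.5] rect [499.   17.4] [148.2 279.1] 20.4
carton low+walls 918 z [12.8 58.1 85.2] mean [ 521.2 -262.5] rect [ 523.  -270.6] [73.2 88.1] 0.3
carton rim 151 z [86.6 90.4 95. ] mean [ 513.  -270.2] rect [ 522.4 -271.3] [85.2 74.7] 89.8
flap>105 604 z [107.4 144.3 179.5] mean [ 466.8 -270.6] rect [ 466.5 -272. ] [41.  84.9] 1.7
ribs 64 z [23.9 27.7 32.7] mean [ 523.1 -232.2] rect [ 523.6 -232.4] [71.2  7.2] 1.3
```

```bash
cat >> h.py <<'E'
def fitrect(p):
    p=p[:,:2].astype(np.float32); r=cv2.minAreaRect(p); return np.round(r[0],1),np.round(r[1],1),round(r[2],1)
E
python3 - <<'E'
from h import *
for n in ('top','scene'):
    c=load(n);w=cloud(c);g=c['frame'].astype(int);X,Y,Z=w[...,0],w[...,1],w[...,2]
    fin=np.isfinite(Z);dark=g.max(-1)<60
    print('==',n)
    def reg(name,m):
        if m.sum()<5: print(name,m.sum());return
        print(name,m.sum(),'z',np.round(np.percentile(w[m][:,2],[5,50,95]),1),'mean',np.round(w[m].mean(0),1),'rect',*fitrect(w[m]))
    def lg(m): # largest comp
        nl,lab,st,_=cv2.connectedComponentsWithStats(m.astype(np.uint8),connectivity=8); return lab==1+np.argmax(st[1:,4])
    rb=fin&(abs(Y-265)<70)&(X>380)&(X<720)
    reg('rack top',rb&(Z>70)&(Z<78)&~dark)
    # walls: line fits
    for s,m in (('wL',rb&(Z>70)&(Z<78)&~dark&(Y>278)),('wR',rb&(Z>70)&(Z<78)&~dark&(Y<250))):
        p=w[m]; 
        if len(p)>10: k=np.polyfit(p[:,0],p[:,1],1); print(s,len(p),'slope',k[0],'y@470',np.polyval(k,470),'x',np.percentile(p[:,0],[0,1,99,100]))
    lid=lg(rb&dark&(Z>76)); reg('jar lid',lid)
    reg('round lid',lg(rb&dark&(Z>64)&(X>515)))
    pan=lg(fin&(abs(Y+5)<130)&(X>440)&(X<680)&(Z>60)&(Z<69)); reg('pan',pan)
    (e)=cv2.fitEllipse(w[pan][:,:2][cv2.convexHull(w[pan][:,:2].astype(np.float32),returnPoints=False)[:,0]].astype(np.float32)); print('pan ell',e)
    reg('balance',lg(fin&(abs(Y+5)<130)&(X>400)&(X<720)&(Z>44)&(Z<70)))
    cb=fin&(abs(Y+270)<100)&(X>420)&(X<750)
    reg('carton walls',cb&(Z>5)&(Z<88)&(X>485)&(X<640))
    reg('rim',cb&(Z>88)&(Z<96))
    reg('ribs',cb&(Z>24)&(Z<32)&(abs(Y+270)<36))
    for s,m in (('near flap',cb&(Z>100)&(X<520)),('far flap',cb&(Z>100)&(X>600))):
        reg(s,m); p=w[m]; 
        if len(p)>10: k=np.polyfit(p[:,2],p[:,0],1); print('  x vs z',k,'x@95',np.polyval(k,95),'zmax',np.percentile(p[:,2],99.5),'y',np.percentile(p[:,1],[1,99]))
E
```

```text
== top
rack top 583 z [70.6 73.9 77. ] mean [531.2 261.8  73.8] rect [524.5 264.3] [ 61.5 228.9] 88.2
wL 229 slope -0.034563304134229686 y@470 293.5134298699343 x [410.99819662 413.2541087  638.48017963 639.76799558]
wR 275 slope -0.027261754415006844 y@470 239.4555604339426 x [410.70287098 412.98863374 635.48558123 636.93637233]
jar lid 315 z [77.8 80.3 83.3] mean [468.4 263.5  80.4] rect [468.7 263.3] [31.4 54.8] 84.5
round lid 62 z [68.3 71.  73.9] mean [576.1 271.3  71.1] rect [574.9 271.8] [33.3 14.3] 21.5
pan 2699 z [61.9 64.8 67.6] mean [587.  -21.7  64.8] rect [587.7 -21.6] [142.2 142.1] 89.8
pan ell ((587.8134765625, -21.680265426635742), (142.62161254882812, 143.22557067871094), 64.80364227294922)
balance 5948 z [49.8 58.5 67.1] mean [559.  -21.2  58.9] rect [562.9 -22.4] [200.2 179.1] 0.4
carton walls 1946 z [ 5.8 27.5 81.7] mean [ 563.5 -275.3   34.7] rect [ 563.3 -269.7] [152.9 194.6] 1.0
rim 297 z [88.7 92.5 95.6] mean [ 574.1 -275.1   92.4] rect [ 621.2 -283. ] [105.4 282. ] 79.2
ribs 93 z [26.  28.6 31. ] mean [ 563.3 -279.    28.6] rect [ 577.4 -277.8] [55.4 96.1] 89
[... 1305 characters left out ...]
an [ 564.2 -259.7   53. ] rect [ 558.2 -270.1] [142.6  88.2] 1.1
rim 205 z [88.2 90.9 94.7] mean [ 548.  -269.3   90.9] rect [ 557.6 -270.8] [143.1  85.5] 1.3
ribs 37 z [24.4 29.  31.4] mean [ 601.8 -260.    28.4] rect [ 578.7 -242.9] [ 59.4 143.6] 61.8
near flap 625 z [104.4 143.2 179.4] mean [ 467.4 -270.5  142.4] rect [ 467.6 -272. ] [84.4 41.7] 89.6
  x vs z [-4.65591654e-01  5.33728692e+02] x@95 489.49748500777883 zmax 182.98828080898224 y [-312.22046849 -231.44496358]
far flap 42 z [104.2 133.8 135.3] mean [ 652.3 -254.5  125.9] rect [ 676.3 -285.9] [ 58.9 140. ] 52.5
  x vs z [2.49656369e-01 6.20910955e+02] x@95 644.6283101046337 zmax 136.53234332270475 y [-306.53232412 -227.82750224]
```

```bash
cat >> h.py <<'E'
def plan(x,y,z,yaw=None):
    s=manip.read_state();A=R.from_euler('xyz',s['eef_rot']).as_matrix()
    d=A.T@(np.array([x,y,z])-s['eef_pos'])/1000
    cy=s['eef_rot'][2]; t=0 if yaw is None else (cy-yaw+np.pi)%(2*np.pi)-np.pi
    print('t',round(s['clock'],2),'at',np.round(s['eef_pos'],1),'yaw',round(cy,4),'-> shift',np.round(d,4),'turn',round(t,4))
E
python3 -c "
from h import *
plan(469,264.5,205,1.51)"
```

```text
t 0.1 at [206.9 509.4 205. ] yaw 2.7558 -> shift [-3.350e-01 -1.282e-01  1.000e-04] turn 1.2458
```

move_arm(moves=[[-0.335, -0.128, 0, 1.246], [-0.335, -0.128, 0, 1.246], [-0.335, -0.128, 0, 1.246], [-0.335, -0.128, 0, 1.246], [-0.335, -0.128, 0, 1.246], [-0.335, -0.128, 0, 1.246], [-0.335, -0.128, 0, 1.246], [-0.335, -0.128, 0, 1.246], [-0.335, -0.128, 0, 1.246], [-0.335, -0.128, 0, 1.246], [-0.335, -0.128, 0, 1.246], [-0.335, -0.128, 0, 1.246]], jaw=0.094, squeeze=12)

```text
clock: 1.3
eef_pos: [468.9, 265.2, 205.4]
eef_rot: [-3.142, 0.0, 1.512]
wrist_force: [0.3, 0.8, -0.2]
finger_gap: 94.1
finger_force: 0.0
```

```bash
python3 - <<'E'
from h import *
print(manip.read_state()['eef_pos'],manip.read_state()['eef_rot'])
c=shot('wrist','w1.png');print(c['origin'],c['orientation'],c['fx'])
w=cloud(c);g=c['frame'].astype(int);X,Y,Z=w[...,0],w[...,1],w[...,2];fin=np.isfinite(Z)
m=fin&(Z>76)&(Z<84)&(abs(X-469)<60)&(abs(Y-264)<26)
print(m.sum());
if m.sum()>9: print(np.median(w[m],0),*fitrect(w[m]))
# gripper body in fixed cams
for n in('top','scene'):
    c=shot(n);q=cloud(c); k=np.isfinite(q[...,2])&(abs(q[...,0]-469)<150)&(abs(q[...,1]-264)<150)
    for lo,hi in((200,225),(240,295),(300,320),(320,360)):
        p=q[k&(q[...,2]>lo)&(q[...,2]<hi)]
        if len(p): print(n,lo,len(p),p.min(0).round(),p.max(0).round())
E
```

```text
[468.90383013 265.19863155 205.3986778 ] [-3.14150145e+00  1.05094116e-04  1.51186901e+00]
[473.40840303 349.81278524 383.91882972] [ 2.84981531e+00  3.16771382e-04 -5.87194271e-02] 304.15302363243615
1502
[468.79597759 266.72445244  79.17415594] [469.  265.8] [31.3 54.2] 84.6
top 200 20 [515. 250. 206.] [527. 264. 224.]
top 240 21 [515. 251. 241.] [524. 266. 293.]
top 300 82 [467. 225. 307.] [547. 254. 320.]
top 320 753 [421. 224. 320.] [559. 300. 350.]
scene 200 163 [410. 251. 205.] [529. 277. 225.]
scene 240 554 [409. 250. 240.] [530. 278. 295.]
scene 300 726 [390. 226. 300.] [552. 303. 320.]
scene 320 2295 [380. 224. 320.] [560. 303. 360.]
```

View pics/w1.png

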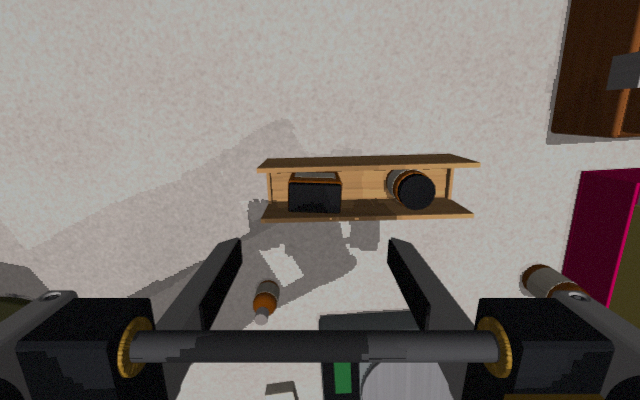

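The wrist view shows the rectangular jar's lid at about (315,193), with the round jar right of it. All three views put the jar at (469, 264.7), top 79–80 mm, yaw about −0.09. The gripper body's 177 mm lies along the closing line.

move_arm(moves=[[0, 0, 0.04, 0.03], [0, 0, 0.08, 0.03], [0, 0, 0.115, 0.03], [0, 0, 0.14, 0.03], [0, 0, 0.155, 0.03], [0, 0, 0.166, 0.03], [0, 0, 0.166, 0.03], [0, 0, 0.166, 0.03]])

```text
clock: 2.25
eef_pos: [469.5, 265.1, 40.1]
eef_rot: [3.141, -0.0, 1.48]
wrist_force: [0.5, -0.5, -0.1]
finger_gap: 94.1
finger_force: 0.0
```

move_arm(moves=[[0, 0, 0, 0], [0, 0, 0, 0], [0, 0, 0, 0], [0, 0, 0, 0], [0, 0, 0, 0], [0, 0, 0, 0], [0, 0, 0, 0], [0, 0, 0, 0], [0, 0, 0, 0], [0, 0, 0, 0]], jaw=0.03, squeeze=12)

```text
clock: 3.25
eef_pos: [469.2, 264.9, 39.6]
eef_rot: [3.141, -0.0, 1.48]
wrist_force: [-1.7, -0.8, 4.0]
finger_gap: 57.7
finger_force: 12.0
```

move_arm(moves=[[0, 0, -0.005, 0], [0, 0, -0.02, 0], [0, 0, -0.045, 0], [0, 0, -0.075, 0], [0, 0, -0.1, 0], [0, 0, -0.11, 0], [0, 0, -0.11, 0]])

```text
clock: 3.95
eef_pos: [469.5, 265.1, 150.2]
eef_rot: [3.14, -0.001, 1.48]
wrist_force: [-0.4, -0.3, -1.9]
finger_gap: 58.0
finger_force: 12.0
```

```bash
python3 -c "
from h import *
s=manip.read_state();print(s['finger_gap'],s['finger_force'],s['wrist_force'])
plan(588,-21.3,150,0.02)"
```

```text
57.95851693596195 11.999825835227966 [-0.39748586 -0.27796258 -1.90253129]
t 3.95 at [469.5 265.1 150.2] yaw 1.4798 -> shift [-2.744e-01  1.440e-01  2.000e-04] turn 1.4598
```

move_arm(moves=[[-0.013, 0.007, 0, 0.1], [-0.04, 0.021, 0, 0.25], [-0.074, 0.039, 0, 0.4], [-0.11, 0.058, 0, 0.55], [-0.148, 0.078, 0, 0.7], [-0.186, 0.098, 0, 0.85], [-0.22, 0.115, 0, 1.0], [-0.245, 0.129, 0, 1.15], [-0.263, 0.138, 0, 1.3], [-0.271, 0.142, 0, 1.4], [-0.2744, 0.144, 0, 1.46], [-0.2744, 0.144, 0, 1.46]])

```text
clock: 5.15
eef_pos: [587.1, -21.9, 147.5]
eef_rot: [-3.141, 0.003, 0.018]
wrist_force: [-0.4, 0.2, -1.8]
finger_gap: 57.9
finger_force: 12.0
```

move_arm(moves=[[0, 0, 0.01, 0], [0, 0, 0.025, 0], [0, 0, 0.037, 0], [0, 0, 0.044, 0], [0, 0, 0.047, 0], [0, 0, 0.047, 0], [0, 0, 0.047, 0]])

```text
clock: 5.85
eef_pos: [587.9, -21.4, 102.9]
eef_rot: [3.141, -0.001, 0.02]
wrist_force: [0.2, -0.2, -1.8]
finger_gap: 58.3
finger_force: 12.0
```

```bash
python3 - <<'E'
from h import *
plan(588,-21.3,97,0.02)
for n in('top','scene'):
    c=shot(n,n+'2.png');w=cloud(c);g=c['frame'].astype(int);X,Y,Z=w[...,0],w[...,1],w[...,2];fin=np.isfinite(Z)
    p=w[fin&(abs(Y+21)<25)&(abs(X-588)<45)&(Z>60)&(Z<95)&(g[...,2]-g[...,0]>15)]
    if len(p): print(n,len(p),p.min(0),np.percentile(p[:,2],[1,5]))
cv2.imwrite('pics/crop.png',cv2.resize(c['frame'][100:280,220:460],(720,540)))
E
```

```text
t 5.85 at [587.9 -21.4 102.9] yaw 0.0201 -> shift [ 0.0001 -0.0001  0.0059] turn 0.0001
scene 53 [547.96646975 -45.720757    61.41305632] [61.65614657 63.60541206]
```

View pics/crop.png

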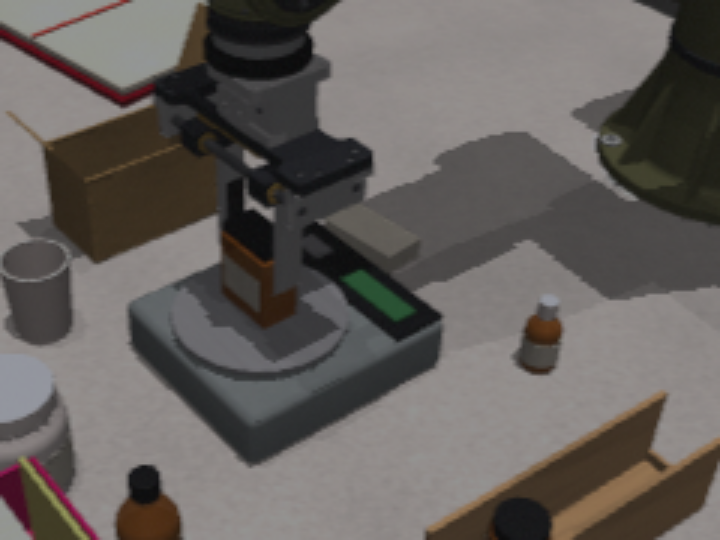

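The crop shows the jar held upright just above the pan, its base at about (265,310). I'll lower it slowly while watching the force.

move_arm(moves=[[0, 0, 0.001, 0], [0, 0, 0.002, 0], [0, 0, 0.003, 0], [0, 0, 0.004, 0], [0, 0, 0.005, 0], [0, 0, 0.0055, 0], [0, 0, 0.006, 0], [0, 0, 0.0065, 0], [0, 0, 0.0065, 0], [0, 0, 0.0065, 0]])

```text
clock: 6.95
eef_pos: [587.6, -21.4, 96.1]
eef_rot: [-3.142, -0.0, 0.02]
wrist_force: [-1.4, -0.6, 2.2]
finger_gap: 57.7
finger_force: 12.0
```

move_arm(moves=[[0, 0, -0.0005, 0], [0, 0, -0.0005, 0], [0, 0, -0.0005, 0], [0, 0, -0.0005, 0], [0, 0, -0.0005, 0], [0, 0, -0.0005, 0], [0, 0, -0.0005, 0], [0, 0, -0.0005, 0]], jaw=0.094)

```text
clock: 7.75
eef_pos: [587.6, -21.5, 96.4]
eef_rot: [3.142, 0.0, 0.02]
wrist_force: [-0.7, 0.1, 0.0]
finger_gap: 94.0
finger_force: 0.0
```

move_arm(moves=[[0, 0, -0.02, 0], [0, 0, -0.05, 0], [0, 0, -0.08, 0], [0, 0, -0.09, 0.1], [0, 0, -0.09, 0.25], [0, 0, -0.09, 0.4], [0, 0, -0.09, 0.4]])

```text
clock: 8.45
eef_pos: [587.6, -21.4, 186.5]
eef_rot: [-3.142, -0.0, -0.383]
wrist_force: [-0.3, -0.3, 0.4]
finger_gap: 94.1
finger_force: 0.0
```

```bash
python3 - <<'E'
from h import *
s=manip.read_state();print(s['finger_gap'],s['finger_force'])
for n in('top','scene','wrist'):
    c=shot(n,n+'3.png');w=cloud(c);g=c['frame'].astype(int);X,Y,Z=w[...,0],w[...,1],w[...,2];fin=np.isfinite(Z)
    m=fin&(abs(Y+21)<60)&(abs(X-588)<60)&(Z>120)&(Z<142)&(g.max(-1)<75)
    p=w[m]
    if len(p)>9: print(n,len(p),np.median(p,0).round(1),*fitrect(p))
    # carton features
    cb=fin&(abs(Y+270)<60)
    m=cb&(X>430)&(X<520)&(Z>102)&(Z<190)
    if m.sum()>50:
        p=w[m];k=np.polyfit(p[:,2],p[:,0],1);print(' wide',k,'x@96.5',np.polyval(k,96.5),np.percentile(p[:,2],99),np.percentile(p[:,1],[.5,99.5]))
    m=cb&(X>615)&(X<675)&(Z>97)&(Z<150)
    if m.sum()>20:
        p=w[m];k=np.polyfit(p[:,2],p[:,0],1);print(' narrow',m.sum(),k,'x@93.5',np.polyval(k,93.5),np.percentile(p[:,2],99),p.max(0),np.percentile(p[:,1],[.5,99.5]))
    m=cb&(X>480)&(X<640)&(Z>87)&(Z<96)
    if m.sum()>20: print(' rim',m.sum(),*fitrect(w[m]))
E
```

```text
94.0661844455081 0.0
 wide [-4.70465399e-01  5.34874053e+02] x@96.5 489.4741425114081 185.94122359919436 [-311.8821587  -232.17171889]
 narrow 566 [  0.68286767 561.28765643] x@93.5 625.1357832921167 137.66922715060633 [ 657.33685373 -229.25937507  140.18572699] [-309.22142434 -229.91457879]
 rim 294 [ 558.4 -271.1] [140.5  81.7] 1.2
scene 302 [593.  -14.9 135.9] [589.7 -21.3] [33.4 56.4] 2.4
 wide [-4.44786177e-01  5.31154006e+02] x@96.5 488.2321399589693 163.74493101719247 [-313.21767706 -231.88952258]
 narrow 41 [  0.6861822  563.22766453] x@93.5 627.3857003002404 136.3528306233747 [ 657.57079272 -227.94716151  136.56617333] [-307.49885856 -228.17707613]
 rim 235 [ 558.  -270.9] [141.5  85.9] 1.0
wrist 2677 [589.9 -22.2 136.5] [588.2 -22. ] [32.7 56. ] 0.8
 wide [-4.77129981e-01  5.33846331e+02] x@96.5 487.8032880541021 162.16198151751496 [-290.72134454 -230.03162985]
 narrow 3428 [  0.6933647  560.34235361] x@93.5 625.17195342755 135.24033469576767 [ 656.03251825 -226.32343852  136.95298981] [-304.70952483 -227.00791086]
 rim 3133 [ 557.  -269.1] [144.9  82.3] 1.0
```

move_arm(moves=[[0, 0, 0, -0.15], [0, 0, 0, -0.3], [0, 0, 0, -0.45], [0, 0, 0, -0.6], [0, 0, 0, -0.75], [0, 0, 0, -0.9], [0, 0, 0, -1.05], [0, 0, 0, -1.2], [0, 0, 0, -1.35], [0, 0, 0, -1.5], [0, 0, 0, -1.65], [0, 0, 0, -1.8]])

```text
clock: 9.8
eef_pos: [587.6, -21.4, 186.4]
eef_rot: [-3.141, 0.0, 1.43]
wrist_force: [-0.4, 0.5, -0.5]
finger_gap: 93.7
finger_force: 0.0
```

move_arm(moves=[[0, 0, 0, -0.12], [0, 0, 0, -0.172], [0, 0, 0, -0.172], [0, 0, 0, -0.172]])

```text
clock: 10.2
eef_pos: [587.6, -21.4, 186.4]
eef_rot: [-3.141, 0.0, 1.592]
wrist_force: [0.7, -0.1, -0.6]
finger_gap: 93.7
finger_force: 0.0
```

```bash
python3 - <<'E'
from h import *
plan(588,-21.5,97.5,1.589)
c=shot('wrist','w4.png');w=cloud(c);g=c['frame'].astype(int);X,Y,Z=w[...,0],w[...,1],w[...,2];fin=np.isfinite(Z)
m=fin&(abs(Y+21)<60)&(abs(X-588)<38)&(Z>128)&(Z<142)&(g.max(-1)<75)
nl,lab,st,_=cv2.connectedComponentsWithStats(m.astype(np.uint8));m=lab==1+np.argmax(st[1:,4])
print(m.sum(),np.median(w[m],0).round(1),*fitrect(w[m]))
E
```

```text
t 10.2 at [587.6 -21.4 186.4] yaw 1.5917 -> shift [-0.0001  0.0004  0.0889] turn 0.0027
2526 [587.5 -18.4 136.4] [587.7 -20.5] [30.8 54.8] 0.5
```

move_arm(moves=[[0, 0, 0.03, 0], [0, 0, 0.055, 0], [0, 0, 0.075, 0], [0, 0, 0.085, 0], [0, 0, 0.089, 0], [0, 0, 0.089, 0]])

```text
clock: 10.85
eef_pos: [587.8, -21.4, 97.7]
eef_rot: [3.141, 0.0, 1.592]
wrist_force: [-0.2, 0.2, 0.2]
finger_gap: 94.3
finger_force: 0.0
```

move_arm(moves=[[0, 0, 0, 0], [0, 0, 0, 0], [0, 0, 0, 0], [0, 0, 0, 0], [0, 0, 0, 0], [0, 0, 0, 0], [0, 0, 0, 0], [0, 0, 0, 0], [0, 0, 0, 0], [0, 0, 0, 0]], jaw=0.015, squeeze=12)

```text
clock: 11.85
eef_pos: [587.6, -21.4, 97.4]
eef_rot: [-3.142, 0.0, 1.592]
wrist_force: [0.4, -0.3, 1.2]
finger_gap: 34.0
finger_force: 12.0
```

move_arm(moves=[[0, 0, -0.005, 0], [0, 0, -0.02, 0], [0, 0, -0.045, 0], [0, 0, -0.07, 0], [0, 0, -0.08, 0], [0, 0, -0.08, 0]])

```text
clock: 12.45
eef_pos: [588.2, -21.5, 179.2]
eef_rot: [3.139, 0.0, 1.592]
wrist_force: [0.5, -1.3, -2.0]
finger_gap: 33.9
finger_force: 12.0
```

```bash
python3 - <<'E'
from h import *
plan(558,-270.7,178,1.589)
c=shot('wrist');w=cloud(c);g=c['frame'].astype(int);X,Y,Z=w[...,0],w[...,1],w[...,2];fin=np.isfinite(Z)
m=fin&(abs(Y+21)<60)&(abs(X-588)<17)&(Z>205)&(Z<225)&(g.max(-1)<75)
print(m.sum(),np.median(w[m],0).round(1),*fitrect(w[m]))
E
```

```text
t 12.45 at [588.2 -21.5 179.2] yaw 1.5918 -> shift [-0.2485 -0.0354  0.0012] turn 0.0028
5922 [587.9 -16.7 218.1] [588.1 -19.9] [33.9 56.8] 0.3
```

move_arm(moves=[[-0.01, -0.001, 0, 0.003], [-0.03, -0.004, 0, 0.003], [-0.06, -0.008, 0, 0.003], [-0.095, -0.013, 0, 0.003], [-0.13, -0.018, 0, 0.003], [-0.165, -0.023, 0, 0.003], [-0.2, -0.028, 0, 0.003], [-0.228, -0.032, 0, 0.003], [-0.243, -0.0346, 0, 0.003], [-0.2485, -0.0354, 0, 0.003], [-0.2485, -0.0354, 0, 0.003], [-0.2485, -0.0354, 0, 0.003]])

```text
clock: 13.7
eef_pos: [557.7, -269.6, 177.3]
eef_rot: [-3.141, -0.0, 1.59]
wrist_force: [0.2, 0.3, -1.9]
finger_gap: 34.0
finger_force: 12.0
```

```bash
python3 - <<'E'
from h import *
plan(558,-270.7,45,1.589)
for n in('scene','top','wrist'):
    c=shot(n,n+'5.png');w=cloud(c);X,Y,Z=w[...,0],w[...,1],w[...,2];fin=np.isfinite(Z)
    for nm,m in (('rim',fin&(abs(Y+270)<47)&(X>480)&(X<640)&(Z>88)&(Z<96)),('ribs',fin&(abs(Y+270)<38)&(abs(X-558)<70)&(Z>24)&(Z<32)),
       ('pad',fin&(abs(Y+270)<36)&(abs(X-558)<24)&(Z>5)&(Z<18)),('jar',fin&(abs(Y+270)<32)&(abs(X-558)<20)&(Z>138)&(Z<225))):
        p=w[m]
        if len(p)>20: print(n,nm,len(p),'med',np.median(p,0).round(1),'lo',np.percentile(p,1,0).round(1),'hi',np.percentile(p,99,0).round(1))
E
```

```text
t 13.7 at [ 557.7 -269.6  177.3] yaw 1.5897 -> shift [-0.0012  0.0004  0.1322] turn 0.0007
scene rim 202 med [ 546.3 -263.4   90.7] lo [ 488.  -312.7   88. ] hi [ 627.9 -228.4   95.4]
scene ribs 57 med [ 567.6 -233.8   28.2] lo [ 492.  -302.    24.1] hi [ 627.9 -232.    31.8]
scene jar 556 med [ 564.4 -246.   187. ] lo [ 540.6 -295.7  144.8] hi [ 577.  -240.   221.7]
top rim 150 med [ 593.2 -233.2   92.8] lo [ 489.6 -293.8   88.4] hi [ 627.1 -229.7   95.7]
top ribs 68 med [ 532.5 -265.5   28.5] lo [ 489.9 -307.2   24.3] hi [ 625.4 -232.2   31.6]
top pad 238 med [ 554.5 -271.1   12.6] lo [ 536.4 -296.6    7.9] hi [ 580.3 -254.9   16.9]
top jar 245 med [ 557.7 -243.1  198.4] lo [ 540.1 -261.3  148.2] hi [ 577.1 -241.1  220.4]
wrist rim 1646 med [ 570.3 -246.7   91.5] lo [ 487.7 -309.6   88.2] hi [ 627.7 -228.2   95.8]
wrist ribs 490 med [ 532.5 -268.8   27.4] lo [ 489.5 -307.5   24.3] hi [ 624.6 -243.9   31.8]
wrist pad 980 med [ 558.  -260.6   11.3] lo [ 534.8 -274.6    9.6] hi [ 580.9 -247.    15.8]
wrist jar 8341 med [ 557.4 -259.   216.1] lo [ 539.1 -294.5  149.9] hi [ 576.8 -239.8  222. ]
```

View pics/wrist5.png

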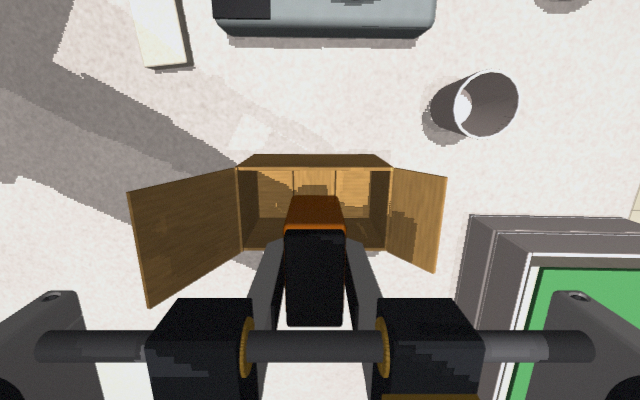

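The wrist view shows the jar (315,270) held above the open carton, over the middle bay (315,180). The flaps spread outward at (190,235) and (418,215), clear of the fingers.

move_arm(moves=[[-0.0006, 0, 0.01, 0], [-0.0006, 0, 0.03, 0], [-0.0006, 0, 0.045, 0], [-0.0006, 0, 0.06, 0], [-0.0006, 0, 0.07, 0], [-0.0006, 0, 0.08, 0], [-0.0006, 0, 0.09, 0], [-0.0006, 0, 0.1, 0], [-0.0006, 0, 0.11, 0], [-0.0006, 0, 0.116, 0], [-0.0006, 0, 0.12, 0], [-0.0006, 0, 0.12, 0]])

```text
clock: 15.05
eef_pos: [557.3, -271.2, 57.0]
eef_rot: [-3.141, -0.0, 1.589]
wrist_force: [0.1, -0.8, -1.3]
finger_gap: 33.5
finger_force: 12.0
```

move_arm(moves=[[0, 0, 0.002, 0], [0, 0, 0.004, 0], [0, 0, 0.006, 0], [0, 0, 0.007, 0], [0, 0, 0.008, 0], [0, 0, 0.009, 0], [0, 0, 0.009, 0], [0, 0, 0.009, 0]])

```text
clock: 15.85
eef_pos: [557.5, -271.3, 48.5]
eef_rot: [3.142, 0.0, 1.589]
wrist_force: [-0.4, -0.6, -1.8]
finger_gap: 34.3
finger_force: 12.0
```

move_arm(moves=[[0, 0, 0.0005, 0], [0, 0, 0.001, 0], [0, 0, 0.0015, 0], [0, 0, 0.002, 0], [0, 0, 0.002, 0], [0, 0, 0.002, 0]])

```text
clock: 16.45
eef_pos: [557.5, -271.2, 46.5]
eef_rot: [3.142, 0.0, 1.589]
wrist_force: [-0.1, 1.1, -2.0]
finger_gap: 33.7
finger_force: 12.0
```

move_arm(moves=[[0, 0, 0.0005, 0], [0, 0, 0.001, 0], [0, 0, 0.0015, 0], [0, 0, 0.0015, 0], [0, 0, 0.0015, 0]])

```text
clock: 16.95
eef_pos: [557.6, -271.3, 45.1]
eef_rot: [3.141, 0.0, 1.589]
wrist_force: [-0.3, -0.0, 1.7]
finger_gap: 34.1
finger_force: 12.0
```

move_arm(moves=[[0, 0, 0, 0], [0, 0, 0, 0], [0, 0, 0, 0], [0, 0, 0, 0], [0, 0, 0, 0], [0, 0, 0, 0], [0, 0, 0, 0], [0, 0, 0, 0]], jaw=0.06)

```text
clock: 17.75
eef_pos: [557.5, -271.2, 45.0]
eef_rot: [3.142, -0.0, 1.589]
wrist_force: [0.0, 0.0, 0.7]
finger_gap: 59.6
finger_force: 0.0
```

move_arm(moves=[[0, 0, -0.01, 0], [0, 0, -0.03, 0], [0, 0, -0.06, 0], [0, 0, -0.1, 0], [0, 0, -0.14, 0], [0, 0, -0.175, 0], [0, 0, -0.205, 0], [0, 0, -0.215, 0], [0, 0, -0.215, 0]])

```text
clock: 18.65
eef_pos: [557.7, -271.4, 261.3]
eef_rot: [3.14, 0.001, 1.589]
wrist_force: [-0.4, 0.5, -0.5]
finger_gap: 59.7
finger_force: 0.0
```

```bash
python3 - <<'E'
from h import *
s=manip.read_state();print(s['eef_pos'],s['joints'],s['wrist_force'])
for n in('scene','top','wrist'):
    c=shot(n,n+'6.png');w=cloud(c);g=c['frame'].astype(int);X,Y,Z=w[...,0],w[...,1],w[...,2];fin=np.isfinite(Z)
    m=fin&(abs(Y+270)<36)&(abs(X-558)<30)&(Z>80)&(Z<92)&(g.max(-1)<75)
    if m.sum()>20: print(n,'lid',m.sum(),np.median(w[m],0).round(1),*fitrect(w[m]))
    m=fin&(abs(Y+270)<46)&(X>615)&(X<675)&(Z>100)&(Z<150); p=w[m]
    if len(p)>20: k=np.polyfit(p[:,2],p[:,0],1);print(n,'narrow',k,np.percentile(p,[1,99],0).round(1))
    m=fin&(abs(Y+270)<46)&(X>430)&(X<520)&(Z>102)&(Z<190); p=w[m]
    if len(p)>20: k=np.polyfit(p[:,2],p[:,0],1);print(n,'wide',k,np.percentile(p,[1,99],0).round(1))
    m=fin&(abs(Y+270)<60)&(X>640)&(X<760)&(Z>15); p=w[m]
    if n!='wrist': 
        for lo,hi in((655,680),(680,720),(720,760)):
            q=p[(p[:,0]>lo)&(p[:,0]<hi)]
            if len(q): print('  beyond',lo,len(q),np.percentile(q,[1,99],0).round(0))
E
```

```text
[ 557.69645715 -271.35663344  261.28232757] [-5.11863662e-01  4.26519486e-01  1.22190350e+00 -6.07154755e-05
  1.49074791e+00 -5.29876076e-01] [-0.44381434  0.46072441 -0.47927072]
scene lid 130 [ 561. -271.   85.] [ 558.4 -267.4] [39.6 78.6] 14.6
scene narrow [  0.68655319 563.23833608] [[ 633.6 -305.4  103. ]
 [ 657.1 -228.5  136. ]]
scene wide [-4.63512733e-01  5.33471814e+02] [[ 448.  -311.8  102.7]
 [ 487.3 -232.2  182.3]]
  beyond 655 16 [[ 655. -306.  133.]
 [ 657. -235.  136.]]
  beyond 720 127 [[ 750. -327.   16.]
 [ 760. -299.  107.]]
top lid 320 [ 557.2 -271.9   86.2] [ 557.6 -272.7] [31.7 55.5] 0.9
top narrow [  0.6789883  561.71170909] [[ 627.8 -308.9  100.5]
 [ 656.9 -229.9  138.2]]
top wide [-4.74230479e-01  5.34789312e+02] [[ 456.  -264.5  102.2]
 [ 486.7 -231.9  164.7]]
  beyond 655 18 [[ 656. -308.  131.]
 [ 658. -270.  139.]]
  beyond 720 201 [[ 749. -330.   16.]
 [ 760. -301.  110.]]
wrist lid 1191 [ 557.9 -269.6   84.7] [ 562.3 -274.5] [63.  50.1] 90.0
wrist narrow [  0.69511244 560.42595951] [[ 630.2 -306.7  100.6]
 [ 656.1 -227.9  135.2]]
wrist wide [-4.69224043e-01  5.33678021e+02] [[ 446.2 -309.8  103.1]
 [ 485.3 -230.9  182.7]]
```

The lid is centred at (557.5, −271.5) with its top at 85–86 mm, so the jar is on the pad. Next is the narrow flap, pushed from behind with the fingers shut.

```bash
python3 -c "
from h import *
plan(684,-269.3,185);plan(684,-269.3,115)"
```

```text
t 18.8 at [ 557.  -271.   258.1] yaw 1.5888 -> shift [-0.0007  0.1271  0.0728] turn 0
t 18.8 at [ 557.  -271.   258.1] yaw 1.5888 -> shift [-0.0008  0.1273  0.1428] turn 0
```

move_arm(moves=[[0, 0.02, 0.01, 0], [0, 0.05, 0.03, 0], [0, 0.085, 0.05, 0], [0, 0.115, 0.065, 0], [0, 0.127, 0.075, 0], [0, 0.127, 0.095, 0], [0, 0.127, 0.12, 0], [0, 0.127, 0.138, 0], [0, 0.127, 0.143, 0], [0, 0.127, 0.143, 0], [0, 0.127, 0.143, 0]], jaw=0)

```text
clock: 19.9
eef_pos: [684.7, -269.0, 117.7]
eef_rot: [3.141, 0.0, 1.589]
wrist_force: [-0.9, 0.4, 0.7]
finger_gap: 0.4
finger_force: 0.0
```

```bash
python3 - <<'E'
from h import *
plan(625,-269.8,115)
for n in('scene','top'):
    c=shot(n,n+'7.png');w=cloud(c);X,Y,Z=w[...,0],w[...,1],w[...,2];fin=np.isfinite(Z)
    p=w[fin&(abs(Y+270)<46)&(X>600)&(X<720)&(Z>100)&(Z<150)]
    k=p[(p[:,0]>658)]; print(n,len(k),np.percentile(k,[1,50,99],0).round(1))
E
```

```text
t 19.9 at [ 684.7 -269.   117.7] yaw 1.5888 -> shift [ 0.0003 -0.0597  0.0027] turn 0
scene 111 [[ 673.  -278.3  119.4]
 [ 687.5 -262.2  135.9]
 [ 697.9 -258.7  149.6]]Traceback (most recent call last):
  File "<stdin>", line 6, in <module>
    return _quantile_unchecked(
        a, q, axis, out, overwrite_input, method, keepdims, weights)
    return _ureduce(a,
                    func=_quantile_ureduce_func,
    ...<5 lines>...
                    overwrite_input=overwrite_input,
                    method=method)
    r = func(a, **kwargs)
    result = _quantile(arr,
                       quantiles=q,
    ...<2 lines>...
                       out=out,
                       weights=wgt)
    slices_having_nans = np.isnan(arr[-1, ...])
                                  ~~~^^^^^^^^^
IndexError: index -1 is out of bounds for axis 0 with size 0
```

move_arm(moves=[[0, -0.006, 0, 0], [0, -0.012, 0, 0], [0, -0.017, 0, 0], [0, -0.022, 0, 0], [0, -0.027, 0, 0], [0, -0.032, 0, 0], [0, -0.037, 0, 0], [0, -0.042, 0, 0]])

```text
clock: 20.8
eef_pos: [642.0, -269.7, 116.9]
eef_rot: [-3.141, -0.0, 1.589]
wrist_force: [0.9, -0.2, 0.4]
finger_gap: 0.4
finger_force: 0.4
```

move_arm(moves=[[0, -0.006, 0, 0], [0, -0.012, 0, 0], [0, -0.018, 0, 0], [0, -0.024, 0, 0], [0, -0.03, 0, 0], [0, -0.036, 0, 0], [0, -0.042, 0, 0], [0, -0.048, 0, 0], [0, -0.05, 0, 0], [0, -0.05, 0, 0]])

```text
clock: 21.8
eef_pos: [592.2, -270.7, 117.0]
eef_rot: [-3.141, -0.0, 1.589]
wrist_force: [0.2, 0.2, 0.3]
finger_gap: 0.5
finger_force: 0.0
```

```bash
python3 - <<'E'
from h import *
plan(590,-270.3,97)
for n in('scene','top'):
    c=shot(n,n+'8.png');w=cloud(c);X,Y,Z=w[...,0],w[...,1],w[...,2];fin=np.isfinite(Z)
    for a in (-300,-245):
        p=w[fin&(abs(Y-a)<6)&(X>565)&(X<640)&(Z>88)&(Z<150)]
        if len(p)>5: k=np.polyfit(p[:,0],p[:,2],1);print(n,a,len(p),k,np.percentile(p,[2,98],0).round(1))
E
```

```text
t 21.8 at [ 592.2 -270.7  117. ] yaw 1.5886 -> shift [ 0.0004 -0.0022  0.02  ] turn 0
scene -300 41 [ -0.61338824 478.9194872 ] [[ 594.7 -305.5   89.1]
 [ 628.6 -295.1  114.6]]
scene -245 59 [ -0.57489095 454.75812601] [[ 584.2 -250.5   89.3]
 [ 628.  -239.4  118. ]]
top -245 88 [ -0.55975736 446.68381861] [[ 583.5 -250.6   95.4]
 [ 626.1 -239.4  120.8]]
```

move_arm(moves=[[0, 0, 0.002, 0], [0, 0, 0.004, 0], [0, 0, 0.006, 0], [0, 0, 0.008, 0], [0, 0, 0.01, 0], [0, 0, 0.012, 0], [0, 0, 0.014, 0], [0, 0, 0.016, 0], [0, 0, 0.0175, 0], [0, 0, 0.019, 0], [0, 0, 0.019, 0]])

```text
clock: 23.0
eef_pos: [592.4, -270.6, 97.7]
eef_rot: [-3.141, -0.0, 1.589]
wrist_force: [0.2, 0.1, 0.7]
finger_gap: 0.3
finger_force: 0.0
```

move_arm(moves=[[0, 0, 0.0004, 0], [0, 0, 0.0008, 0], [0, 0, 0.0012, 0], [0, 0, 0.0015, 0], [0, 0, 0.0015, 0]])

```text
clock: 23.5
eef_pos: [592.5, -270.6, 96.4]
eef_rot: [-3.142, -0.0, 1.589]
wrist_force: [-0.5, 0.0, 0.3]
finger_gap: 0.7
finger_force: 0.1
```

move_arm(moves=[[0, 0, -0.01, 0], [0, 0, -0.03, 0], [0, 0, -0.06, 0], [0, 0, -0.1, 0], [0, 0, -0.14, 0], [0, 0, -0.16, 0], [0, 0, -0.16, 0]])

```text
clock: 24.2
eef_pos: [593.2, -270.9, 260.8]
eef_rot: [3.136, 0.003, 1.589]
wrist_force: [0.2, -0.5, 0.3]
finger_gap: 0.3
finger_force: 0.0
```

```bash
python3 - <<'E'
from h import *
plan(418,-272.5,215);plan(418,-272.5,140)
for n in('scene','top','wrist'):
    c=shot(n,n+'9.png');w=cloud(c);g=c['frame'].astype(int);X,Y,Z=w[...,0],w[...,1],w[...,2];fin=np.isfinite(Z)
    p=w[fin&(abs(Y+270)<36)&(X>580)&(X<622)&(Z>85)&(Z<115)]
    if len(p)>5: k=np.polyfit(p[:,0],p[:,2],1);print(n,'narrow',len(p),k,np.percentile(p,[2,50,98],0).round(1))
    m=fin&(abs(Y+270)<46)&(X>400)&(X<520)&(Z>102)&(Z<190); p=w[m]
    if len(p)>20: k=np.polyfit(p[:,2],p[:,0],1);print(n,'wide',k,np.percentile(p,[1,99],0).round(1))
cv2.imwrite('pics/crop9.png',cv2.resize(load('scene')['frame'][60:240,160:400],(720,540)))
E
```

```text
t 24.2 at [ 593.2 -270.9  260.8] yaw 1.5889 -> shift [ 0.0017 -0.1755  0.0448] turn 0
t 24.2 at [ 593.2 -270.9  260.8] yaw 1.5889 -> shift [ 0.002  -0.1759  0.1198] turn 0
scene narrow 222 [-2.50346288e-02  1.10285956e+02] [[ 580.9 -305.1   93.2]
 [ 601.5 -269.8   95.2]
 [ 621.3 -236.    97.6]]
scene wide [-4.62373226e-01  5.33332848e+02] [[ 448.  -312.3  103.2]
 [ 486.5 -232.6  182.5]]
top narrow 525 [-2.78236474e-02  1.13093302e+02] [[ 580.3 -302.4   92.4]
 [ 601.6 -268.8   96.4]
 [ 621.2 -235.6   99.7]]
wrist narrow 2215 [-2.68164402e-02  1.11142834e+02] [[ 581.  -304.6   93.4]
 [ 600.9 -269.1   95. ]
 [ 621.1 -235.6   96.7]]
wrist wide [-4.68388290e-01  5.33582616e+02] [[ 446.3 -309.9  103.2]
 [ 485.4 -231.   182.7]]
```

View pics/crop9.png

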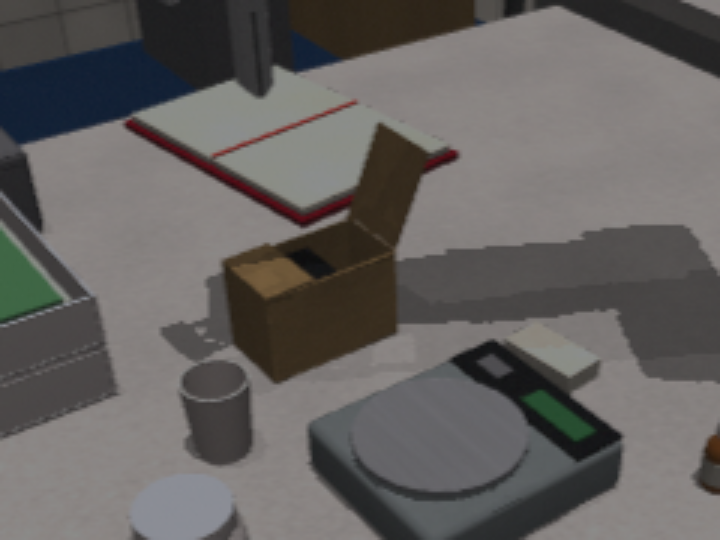

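The crop shows the narrow flap lying level at (275,268), with the jar's lid at (310,262) beyond it. The wide flap is still up, at (390,185). Its fitted tilt is 0.03 rad. Now I'll move behind the wide flap.

move_arm(moves=[[0.0005, -0.03, 0, 0], [0.001, -0.075, 0.005, 0], [0.0015, -0.12, 0.01, 0], [0.002, -0.155, 0.02, 0], [0.002, -0.176, 0.035, 0], [0.002, -0.176, 0.065, 0], [0.002, -0.176, 0.1, 0], [0.002, -0.176, 0.117, 0], [0.002, -0.176, 0.12, 0], [0.002, -0.176, 0.12, 0]])

```text
clock: 25.35
eef_pos: [416.2, -271.5, 136.0]
eef_rot: [-3.14, -0.001, 1.589]
wrist_force: [0.9, -0.6, 0.5]
finger_gap: 0.0
finger_force: 0.0
```

move_arm(moves=[[0, 0.006, 0, 0], [0, 0.012, 0, 0], [0, 0.018, 0, 0], [0, 0.024, 0, 0], [0, 0.03, 0, 0], [0, 0.036, 0, 0], [0, 0.042, 0, 0], [0, 0.048, 0, 0]])

```text
clock: 26.15
eef_pos: [465.0, -270.9, 136.4]
eef_rot: [-3.142, -0.0, 1.589]
wrist_force: [-1.6, -0.5, 0.0]
finger_gap: 0.8
finger_force: 0.2
```

move_arm(moves=[[0, 0.007, 0, 0], [0, 0.014, 0, 0], [0, 0.021, 0, 0], [0, 0.028, 0, 0], [0, 0.035, 0, 0], [0, 0.042, 0, 0], [0, 0.049, 0, 0], [0, 0.056, 0, 0], [0, 0.063, 0, 0], [0, 0.07, 0, 0], [0, 0.07, 0, 0]])

```text
clock: 27.25
eef_pos: [535.2, -269.5, 136.3]
eef_rot: [3.141, -0.0, 1.589]
wrist_force: [-0.1, -0.6, 0.1]
finger_gap: 0.8
finger_force: 0.0
```

move_arm(moves=[[0, 0.005, 0, 0], [0, 0.01, 0, 0], [0, 0.015, 0, 0], [0, 0.02, 0, 0], [0, 0.024, 0, 0], [0, 0.024, 0, 0]])

```text
clock: 27.85
eef_pos: [558.9, -269.1, 136.3]
eef_rot: [3.142, -0.0, 1.589]
wrist_force: [0.0, 0.1, -0.0]
finger_gap: 0.2
finger_force: 0.0
```

```bash
python3 - <<'E'
from h import *
plan(560,-270.3,100)
for n in('scene','top'):
    c=shot(n,n+'10.png');w=cloud(c);X,Y,Z=w[...,0],w[...,1],w[...,2];fin=np.isfinite(Z)
    for a in (-300,-245):
        p=w[fin&(abs(Y-a)<6)&(X>500)&(X<600)&(Z>101)&(Z<160)]
        if len(p)>5: k=np.polyfit(p[:,0],p[:,2],1);print(n,a,len(p),k,np.percentile(p,[2,98],0).round(1))
E
```

```text
t 27.85 at [ 558.9 -269.1  136.3] yaw 1.5891 -> shift [-0.0012  0.0011  0.0363] turn 0
scene -300 16 [   0.50724498 -149.8625759 ] [[ 500.9 -304.4  104.4]
 [ 573.  -295.9  140.3]]
scene -245 34 [   0.5020205  -146.65560224] [[ 502.3 -250.3  104.9]
 [ 571.1 -239.4  139.3]]
top -245 159 [   0.49784793 -143.09705636] [[ 502.4 -250.7  106. ]
 [ 570.2 -239.4  140.7]]
```

move_arm(moves=[[0, 0, 0.004, 0], [0, 0, 0.008, 0], [0, 0, 0.012, 0], [0, 0, 0.016, 0], [0, 0, 0.02, 0], [0, 0, 0.023, 0], [0, 0, 0.026, 0], [0, 0, 0.029, 0], [0, 0, 0.031, 0], [0, 0, 0.033, 0], [0, 0, 0.035, 0], [0, 0, 0.035, 0]])

```text
clock: 29.15
eef_pos: [558.3, -269.2, 101.1]
eef_rot: [-3.141, -0.0, 1.589]
wrist_force: [0.5, 0.3, 0.2]
finger_gap: 0.6
finger_force: 0.0
```

```bash
python3 - <<'E'
from h import *
plan(560,-270.3,99)
for n in('scene','top'):
    c=shot(n,n+'11.png');w=cloud(c);X,Y,Z=w[...,0],w[...,1],w[...,2];fin=np.isfinite(Z)
    for a in (-300,-245):
        p=w[fin&(abs(Y-a)<6)&(X>495)&(X<570)&(Z>80)&(Z<130)]
        if len(p)>5: k=np.polyfit(p[:,0],p[:,2],1);print(n,a,len(p),k,np.polyval(k,[490,575]))
E
```

```text
t 29.15 at [ 558.3 -269.2  101.1] yaw 1.5887 -> shift [-0.0012  0.0017  0.0021] turn 0
scene -300 28 [2.28936749e-02 8.69495597e+01] [ 98.16746037 100.11342274]
scene -245 74 [-5.70988594e-02  1.27935822e+02] [99.95738134 95.1039783 ]
top -245 109 [4.29554031e-02 7.74487883e+01] [ 98.49693587 102.14814513]
```

Tilt is about 0.03–0.04; I'll press another 1.5 mm and lift away.

move_arm(moves=[[0, 0, 0.0005, 0], [0, 0, 0.001, 0], [0, 0, 0.0015, 0], [0, 0, 0.0015, 0], [0, 0, 0.0015, 0]])

```text
clock: 29.75
eef_pos: [558.4, -269.2, 99.9]
eef_rot: [-3.142, -0.0, 1.589]
wrist_force: [-0.6, -0.1, -0.4]
finger_gap: 0.7
finger_force: 0.0
```

move_arm(moves=[[0, 0, -0.01, 0], [0, 0, -0.03, 0], [0, 0, -0.06, 0], [0, 0, -0.1, 0], [0, 0, -0.14, 0], [0, 0, -0.16, 0], [0, 0, -0.16, 0], [0, 0, -0.16, 0]])

```text
clock: 30.55
eef_pos: [558.3, -269.1, 259.7]
eef_rot: [-3.142, -0.0, 1.589]
wrist_force: [-0.7, 0.4, -0.1]
finger_gap: 0.5
finger_force: 0.0
```

```bash
python3 - <<'E'
from h import *
for n in('scene','top','wrist'):
    c=shot(n,n+'12.png');w=cloud(c);X,Y,Z=w[...,0],w[...,1],w[...,2];fin=np.isfinite(Z)
    p=w[fin&(abs(Y+270)<34)&(X>495)&(X<578)&(Z>80)&(Z<130)]; k=np.polyfit(p[:,0],p[:,2],1);print(n,'wide',len(p),k[0],np.polyval(k,[490,575]))
    p=w[fin&(abs(Y+270)<34)&(X>588)&(X<622)&(Z>80)&(Z<130)]; k=np.polyfit(p[:,0],p[:,2],1);print(n,'narrow',len(p),k[0])
print(manip.read_state()['wrist_force'])
cv2.imwrite('pics/crop12.png',cv2.resize(load('scene')['frame'][60:340,160:480],(640,560)))
E
```

```text
scene wide 368 0.009461829041274239 [97.84000324 98.64425871]
scene narrow 165 -0.031911665099798724
top wide 916 0.021488485511591084 [ 98.70521489 100.53173616]
top narrow 403 -0.03418534473890163
wrist wide 4150 0.02107540671375102 [97.35425743 99.145667  ]
wrist narrow 1658 -0.025742318544097108
[ 0.05239898 -0.5828367  -0.85663552]
```

View pics/crop12.png

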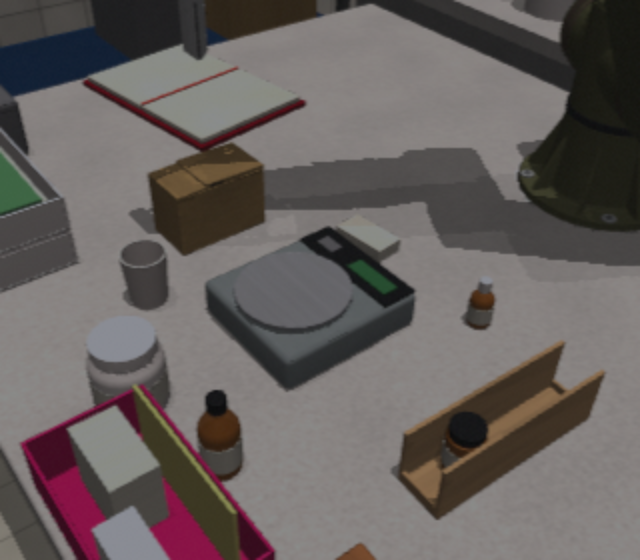

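The crop shows the carton closed, with both flaps level at (207,170), and the bystanders where they were. The tilts are about 0.02 and 0.03 rad, and the arm is clear. I'm handing it in.

```bash
python3 -c "
from cell import manip
print(manip.sign_off())"
```

```text
the job is handed in; nothing more can be done
None
```

I handed the job in at about 31 s of the 72 s: the jar was set on the balance pan, moved to the carton's cradle, and both flaps folded to about 0.03 rad of level; the handover gave no verdict.

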